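# Pry the spring clip off the reel stand

## Task

The empty reel is to be changed: take the hooked pick from the fork rack and use its hook, not the fingers, to pry the steel spring clip out of its neck on the reel stand's spindle. Carry the clip on the hook to the low cardboard tray without a lid and leave it lying inside, then hang the pick back upright in its free fork. Leave the straight scriber and the other things on the bench where they are.

Things in the scene. Friction and masses are not known exactly. Their poses are not given: they have to be found in the camera images.
- stand: Fixed grey bench stand with an empty black reel (90 mm across) on a level steel spindle. Origin: underside of the base plate (150 x 210 x 12 mm), z up. The spindle runs along y at height 120 mm, x = 0: upright plate (80 mm wide, 240 mm high) at y = 79 to 91 mm, reel at y = 8 to 70, neck with the clip at y = -20, end head (34 mm across) at y = -25 to -37. Its -x side faces roughly to the robot.
- stand_neck (a point): Centre of the spindle's neck, on the spindle's axis. The neck is a square of 20 mm across flats, 10 mm long, between shoulders 34 mm across; its flats keep the clip from turning, so the clip comes out only straight along its own z.
- stand_bar (a point): End of the stand's 12 mm guard bar, which runs along the stand's y from the upright to here (y = -75 mm) at x = -24 mm, height 224 mm, right above the clip's eye. So the pick cannot come to the eye upright: lean its handle about 35 degrees to the stand's -x side and pass in front of the bar. Axes as the stand.
- clip_eye (a point): Centre of the eye of the steel U-shaped spring clip (6 mm thick, 74 long, 48 wide, about 50 g). Axes: z the pull-out direction, from neck to eye (at first 35 degrees from vertical, leaning to the stand's -x), y through the eye (at first the stand's y). The eye is a 24 mm square hole, centre 32 mm from the spindle's axis, closed 12 mm further along z by the 6 mm bar that the hook pulls on.
- clip_mouth (a point): Point of the clip on the spindle's axis while it is on the neck, 32 mm from the eye's centre. Axes as clip_eye. Two sprung jaws end in round lugs, snapped round the neck, that reach 24 mm beyond this point. It takes about 10 N of pull along z and is free after about 35 mm. Beside the eye on the stand's -y side is free space; on the +y side the reel's rim is 28 mm from the clip's middle.
- rack: Fixed aluminium fork rack, base 110 x 200 mm, 125 mm high to the top of the forks, z up. Two forks side by side along y, each a slot 18 mm wide and 61 mm long along x, open at the rack's -x end (x = -31 mm) and closed at x = +30 mm. A tool hangs in a fork by its collar and leaves by being lifted about 10 mm and drawn out along the rack's -x.
- rack_left (a point): Where a tool's collar underside rests in the fork at the rack's y = +45 mm: centre of the slot, on top of the tines. Axes as the rack.
- rack_right (a point): The same for the fork at the rack's y = -45 mm.
- pick_grip (a point): Middle of the handle of the hooked pick, a loose 160 g tool standing upright in one of the forks, hook down. Wooden handle 22 x 22 mm, 95 mm long along the pick's z (6 to 101 mm above the collar's underside); this point is 55 mm above the collar's underside. Axes: z up the handle, y the way the hook points (at first within 0.05 rad of the rack's y).
- pick_hook (a point): Middle of the pick's hook. Below the collar a 10 mm round steel stem runs 85 mm down the pick's -z; at its foot a 7 mm thick prong points along +y, ending 24 mm from the stem's axis and rising 6 mm to its tip. This point is 12 mm along +y from the stem's axis, 82 mm below the collar's underside (137 mm below pick_grip). Axes as pick_grip.
- pick_collar (a point): Centre of the underside of the pick's collar (34 x 34 x 6 mm, steel), which rests on the tines. Same axes as pick_grip. A clip hung on the prong stays there while the pick is upright, and slides off the prong when the handle is leaned about 45 degrees towards the side to which the hook points.
- scriber_grip (a point): Middle of the handle of the straight scriber in the other fork: same handle and collar, but a straight pointed stem and no hook. Not to be disturbed.
- tray: Fixed open cardboard tray, 190 (x) x 200 (y) x 35 mm high, walls and floor 5 mm. Origin: centre of its underside, z up. Rack and tray stand one on each side of the reel stand, either way round; the carton with the raised lid behind the stand is not the tray.
- kit_box: Small plywood box, 45 x 55 x 45 mm, loose on the bench nearer the robot. Origin: centre of the underside.
- kit_box2: Small plywood box, 50 x 40 x 35 mm, loose on the bench nearer the robot. Origin: centre of the underside.
- kit_panel: Plywood panel with a round hole, 100 x 90 x 5 mm, lying on the bench nearer the robot. Origin: centre of the underside.
- glue: White glue bottle, 32 mm across, 100 mm high, standing beside the reel stand. Origin: centre of the underside.
- jar: Glass jar, 60 mm across, 70 mm high, standing beside the reel stand. Origin: centre of the underside.
Not all that is in view belongs to the job. Leave any orange look-alike of the rack alone.

How it is judged (in metres and radians):
On the way, in this order (a step that is already met when the one before it is completed fails the run):
1. the hooked pick is out of the rack (distance between pick_collar and rack_left above 0.05 m and distance between pick_collar and rack_right above 0.05 m), for 0.1 s.
2. the clip is off the neck and hangs on the hook (distance between clip_mouth and stand_neck above 0.035 m and distance between clip_eye and pick_hook below 0.03 m and contact force between pick and clip above 0.05 N), for 0.1 s.
3. the clip is inside the tray, off the hook (z of clip_eye in the frame of tray below 0.035 m and contact force between clip and tray above 0.05 N and contact force between pick and clip below 0.02 N), for 0.2 s.
At the end, for the whole second after the job is handed in: The clip lies at rest inside the tray (eye and mouth within its walls and below 30 mm above the tray's underside); the pick hangs at rest in a fork, its collar's underside within 20 mm of the resting point and its handle within 0.12 rad of upright (x of clip_eye in the frame of tray between -0.095 and 0.095 m and y of clip_eye in the frame of tray between -0.1 and 0.1 m and z of each of clip_eye, clip_mouth in the frame of tray below 0.03 m and x of clip_mouth in the frame of tray between -0.095 and 0.095 m and y of clip_mouth in the frame of tray between -0.1 and 0.1 m and linear speed of each of clip, pick below 0.02 m/s and (distance between pick_collar and rack_left below 0.02 m or distance between pick_collar and rack_right below 0.02 m) and angle between pick_collar's own z axis and vertical below 0.12 rad); the robot touches nothing.
It fails at once if the fingers touch the clip (contact force between the fingers and clip above 0.3 N).
It fails at once if the scriber is disturbed (moved more than 30 mm) (distance of scriber_grip from where it was at the start of the episode above 0.03 m).
It fails at once if another thing on the bench is disturbed (moved more than 30 mm) (distance of any of kit_box, kit_box2, kit_panel, glue, jar from where it was at the start of the episode above 0.03 m).
It also fails if it takes over 72 s, if anything falls off the work surface, if the arm or the gripper's body presses on something with over 40 N, if the wrist force passes 120 N, or if a joint passes its speed limit or range.

## Robot

A 6-joint arm with a two-finger parallel gripper is mounted at the origin on the work surface. World frame = base frame: x ahead of the robot, y to its left, z up, the work surface at z = 0. Lengths are in mm, angles in degrees, forces in N, time in s.
With the tool pointing down it reaches from about 350 to 850 mm from the base axis. Payload 8.1 kg.
Tool frame: the origin (TCP) lies at the very end of the fingers, on their centre line; the grasp point (between the pads) lies 19 mm behind it (r.grip_depth is the distance from the TCP to the grasp point, in mm); y points along the fingers, z is the direction in which the jaws open and shut, and the axes are right-handed (so a half turn about y gives the same grasp; the last joint's range is limited). The gripper opens to 85 mm and grips with 20 to 120 N. Pads are 22 mm wide; open, the fingers measure 114 mm over their backs; the gripper's body (76 mm by 85 mm) begins 54 mm behind the grasp point. The pads swing forward as they close: fully open they stand 13 mm farther back than shut.
Start: joints at [-70.841, 7.471, 85.268, -0, 87.261, -4.893], TCP at [244.567, -547.898, 231.292] pointing down, gripper open.
Joint ranges: [-169.43, 169.43], [-51.17, 129.36], [1.28, 143.12], [-76.62, 256.62], [0, 156.53], [-152.29, 152.29]. Speed limits (degrees/s): [136.94, 136.94, 159.86, 180, 180, 180].

## Interface

Orientations are given as [roll, pitch, yaw] about the fixed x, y, z axes, in that order (R = Rz(yaw) Ry(pitch) Rx(roll)).
In Python, from bench import readout, eyes, r gives the robot as it stands. The module is installed in compiled form; this text tells all that it offers.
- The arm moves only by the tool move_arm, never from a script. Its argument "motion" is text: rows parted by semicolons, each of 6 numbers parted by spaces: the shift along the world's x, y, z in cm, then the turn, a rotation vector about the world's x, y, z in degrees. A call has 1 to 10 rows; each row is the pose to reach, as a shift and turn from the pose commanded when the call began; what a row does not reach only later rows make up. A row lasts 1/12 s, in which the tool goes at most 41.7 mm and 7.16 degrees, less where a joint would pass 70% of its speed; a pose out of reach is approached as far as the arm can. A call with a gripper value outside its range is refused whole. "fingers" is the finger opening in cm, from 0 to 8.54, set as the call begins (left out, the last holds). The fingers move at their own pace and stop on an object; "squeeze" is the grip in N (left out, the last holds). Time passes only in rows, so rows that repeat a pose let the fingers close. It gives the time, the measured TCP pose, the force and the opening at its end, in the units of the state.
- readout.sense(): the state, without advancing time (a new reading comes with each control period).
- eyes.snapshot(name): name is "scene" or "top" or "wrist"; returns a dict with "image" (480x640x3 uint8, blue, green, red), "fx", "fy", "cx", "cy" (pixels), "dist_coeffs" ([k1, k2, p1, p2, k3] as OpenCV has them; the pictures are not rectified), "world_to_cam" (4x4, takes a point from world to camera coordinates). Camera axes: x right, y down, z forward; pixel columns grow to the right and rows downward; lengths in mm; the calibration is good to about 2 mm. A picture is of the moment at which its call begins. There is no depth.
- r.hand_in(): hands the job in, once; it reports no verdict.
The state is a dict: "time": time; "joint_pos": joint angles; "qd": joint speeds; "joint_efforts": joint torques, N m; "tool_pos": TCP position; "tcp_rot": TCP orientation; "ft_force": force on the tool from outside, world axes, zero at the start; "wrist_torque": the same for the moment, N m; "finger_gap": finger opening in mm.
Only numpy, scipy, OpenCV 4.12 (cv2) and the standard library are available. Lean on these libraries where they do the work, as an engineer would, in place of code of your own. Each camera call takes 0.05 s, during which the arm holds its last target. There are 200 camera calls.

## Working session

There is one attempt and no reset: what is moved stays moved. The work goes in short steps, Python scripts to look and compute and a tool call to move; the robot and the scene stay as the last step left them, time stands still between calls to the robot, and variables do not carry over. Pictures are saved under pics/ and viewed, about 8 in all and at most 12, crops included, and the job is handed in when it is done.

Besides the shell and the picture viewer there is one more tool, called after ">>>" by a JSON object that holds its "name" and its "arguments". move_arm: Moves the arm, as the interface text tells. Its arguments: {"type":"object","properties":{"motion":{"type":"string"},"fingers":{"type":"number"},"squeeze":{"type":"number"}},"required":["motion"]}

```bash
mkdir -p pics; cat > h.py <<'E'
import numpy as np, cv2
from bench import readout, eyes, r
from scipy.spatial.transform import Rotation as R
def snap(n,f):
    s=eyes.snapshot(n); cv2.imwrite('pics/'+f+'.png',s['image']); np.savez('pics/'+f+'.npz',**{k:np.array(v) for k,v in s.items()}); return s
def load(f): return dict(np.load('pics/'+f+'.npz'))
def K(s): return np.array([[s['fx'],0,s['cx']],[0,s['fy'],s['cy']],[0,0,1]],float)
def proj(s,P):
    T=np.array(s['world_to_cam']); return cv2.projectPoints(np.atleast_2d(P).astype(float),cv2.Rodrigues(T[:3,:3])[0],T[:3,3],K(s),np.array(s['dist_coeffs'],float))[0][:,0]
def ray(s,uv):
    T=np.array(s['world_to_cam']); n=cv2.undistortPoints(np.array([[uv]],float),K(s),np.array(s['dist_coeffs'],float))[0,0]
    d=T[:3,:3].T@np.array([*n,1]); return -T[:3,:3].T@T[:3,3], d/np.linalg.norm(d)
def onz(s,uv,z):
    c,d=ray(s,uv); return c+d*(z-c[2])/d[2]
E
python3 - <<'E'
from h import *
for n in('scene','top'):
    s=snap(n,n+'1'); c,d=ray(s,(320,240)); print(n,s['fx'],c,d)
print(readout.sense())
E
```

```text
scene 448.701298334629 [1021.92319655 -828.81444531  833.91105694] [-0.43071477  0.68848973 -0.58349522]
top 552.0166684526451 [ 307.24191662  -22.00475036 1616.01705058] [ 0.11779463  0.00118532 -0.99303727]
{'time': 0.1, 'joint_pos': array([-7.08417965e+01,  7.51131478e+00,  8.53223184e+01, -3.50114099e-06,
        8.72615147e+01, -4.89217066e+00]), 'qd': array([-0.01121265, -0.05861182, -0.05677017, -0.00998057,  0.03458879,
        0.06664311]), 'joint_efforts': array([ 1.03848495e-03, -5.70949173e+01, -5.01941264e+01, -7.90190074e-05,
        8.05408345e-03, -8.05112154e-05]), 'tool_pos': array([ 244.39197421, -547.43702698,  230.35067785]), 'tcp_rot': array([-9.00948015e+01,  8.11079598e-03, -1.55949632e+02]), 'ft_force': array([ 0.22391111, -0.37275992,  0.6870892 ]), 'wrist_torque': array([ 0.00847278,  0.0270449 , -0.04518034]), 'finger_gap': 85.15375517674512}
```

View pics/scene1.png

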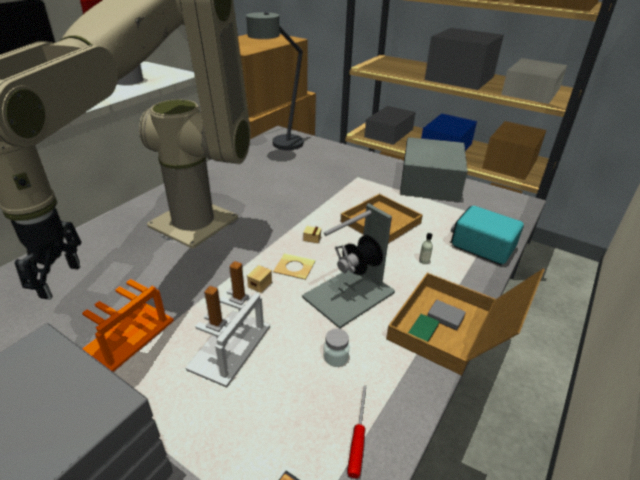

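View pics/top1.png

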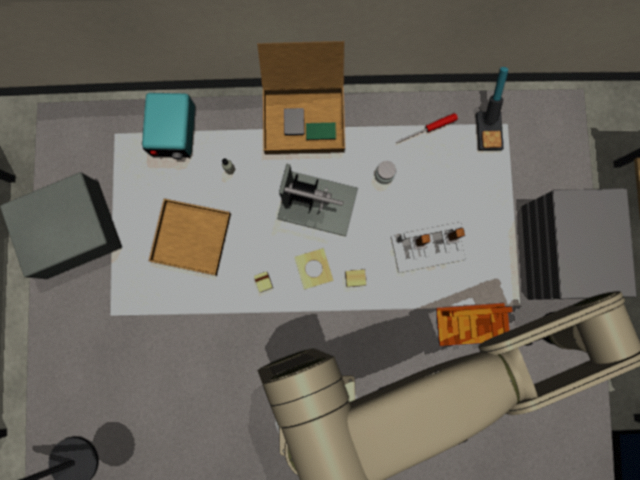

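```bash
python3 - <<'E'
from h import *
a=load('scene1')['image'];b=load('top1')['image']
def c(im,x,y,w,h): return cv2.resize(im[y:y+h,x:x+w],(400,300),interpolation=cv2.INTER_CUBIC)
m=np.vstack([np.hstack([c(a,170,255,160,120),c(a,290,200,120,90)+0]),np.hstack([c(b,380,210,100,75),c(b,268,155,100,75)])])
cv2.imwrite('pics/m1.png',m)
E
```

```text
(no output)
```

View pics/m1.png

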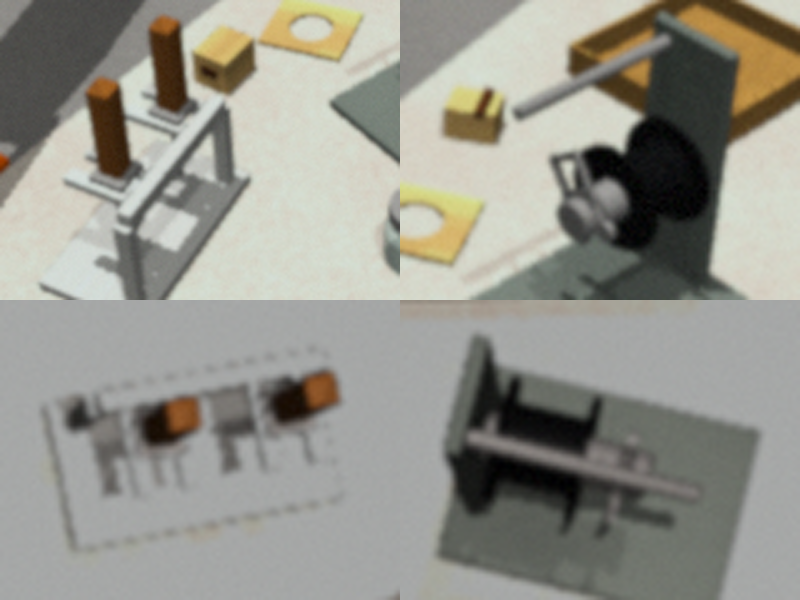

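```bash
cat > fit.py <<'E'
from h import *
from scipy.optimize import least_squares
A=load('scene1');B=load('top1')
def fit(obs,x0):
    # obs: (cam, local, uv)
    def f(p):
        c,s=np.cos(p[2]),np.sin(p[2]);o=[]
        for cam,l,uv in obs:
            l=np.array(l,float);w=[p[0]+c*l[0]-s*l[1],p[1]+s*l[0]+c*l[1],l[2]]
            o+=list(proj(cam,w)[0]-uv)
        return np.array(o)
    q=least_squares(f,x0,loss='soft_l1',x_scale=[100,100,.3]);print(q.x[:2],np.degrees(q.x[2]));print(np.round(f(q.x).reshape(-1,2),1).tolist());return q.x
if __name__=='__main__':
    rk=fit([(B,(55,100,5),(391.3,236.3)),(B,(-55,100,5),(398.8,272.5)),(B,(-55,-100,5),(465,259.3)),(B,(55,-100,5),(460.5,221.8)),
     (B,(0,45,226),(425.8,238.3)),(B,(0,-45,226),(460.3,232)),(A,(0,-45,226),(212,290.2)),(A,(0,45,226),(236.4,264.6)),(A,(55,100,5),(269.2,327)),(A,(-55,-100,5),(186.8,369.8)),(A,(55,-100,5),(228,382))],[450,-300,.2])
    st=fit([(B,(75,-105,12),(358,187.5)),(B,(-75,-105,12),(347.5,235)),(B,(-75,105,12),(278,219.3)),(B,(-24,-75,224),(343,203)),(A,(-24,-75,224),(325.1,234.5)),
     (A,(40,79,240),(391.1,216.5)),(A,(-40,85,240),(367.1,204.5)),(A,(0,-37,120),(341.6,266)),(A,(-75,-105,12),(303,293)),(A,(75,-105,12),(340,320)),(A,(75,105,12),(394,289))],[600,0,-.2])
    tr=fit([(B,(95,100,35),(167,200)),(B,(95,-100,35),(230,210)),(B,(-95,-100,35),(217,275)),(B,(-95,100,35),(151,264))],[500,300,-.2])
    np.save('fit.npy',[rk,st,tr])
    for n,uv,z in [('box',(264,282),45),('box2',(356,278),35),('panel',(314,269),5),('glue',(228,166),100),('jar',(386,171),70)]: print(n,onz(B,uv,z))
E
python3 fit.py
```

```text
[ 474.31176608 -336.17562984] 9.736462001675445
[[-0.7, -2.5], [-0.4, -2.1], [-0.2, -2.2], [-4.0, -1.0], [1.1, 1.1], [1.0, 0.6], [-2.9, -1.5], [-3.3, -1.2], [2.4, -1.2], [-0.2, -0.2], [-0.0, 5.2]]
[609.66011269 -15.01374821] -15.025437098287055
[[-0.2, -1.2], [-1.4, 0.1], [-1.4, -0.8], [-0.1, -0.3], [-0.3, -0.8], [-2.2, 0.3], [-0.3, -1.5], [-0.6, 0.2], [-1.8, 1.2], [0.0, 5.6], [1.4, 0.0]]
[512.90224474 354.37853307] -10.934644354019003
[[-3.3, -0.3], [0.5, 0.7], [1.3, 0.1], [-0.3, -0.4]]
box [377.37600488 142.05238185  45.        ]
box2 [ 382.72225518 -120.38312569   35.        ]
panel [413.50444936  -0.44856546   5.        ]
glue [703.71978104 233.99420014 100.        ]
jar [ 684.99578176 -214.25209875   70.        ]
```

```bash
python3 - <<'E'
from h import *
s=snap('wrist','w0'); q=readout.sense(); Rt=R.from_euler('xyz',q['tcp_rot'],degrees=True)
c,d=ray(s,(320,240)); print(c,d, 'in tool',Rt.inv().apply(c-q['tool_pos']),Rt.inv().apply(d),s['fx'])
print('cam x in tool',Rt.inv().apply(np.array(s['world_to_cam'])[0,:3]))
rk,st,tr=np.load('fit.npy'); print(proj(load('scene1'),[[474,-336,125]]), readout.sense()['time'])
E
```

```text
[ 318.67443029 -514.56006803  373.64091313] [-0.28910047 -0.13018879 -0.94840487] in tool [-8.12487217e+01 -1.43160620e+02 -1.30216451e-02] [0.31717056 0.94836533 0.00245578] 408.8059992206337
cam x in tool [-1.66477534e-04  1.32266048e-04  9.99999977e-01]
[[226.22871705 310.28824832]] 0.15
```

>>> {"name": "move_arm", "arguments": {"motion": "0 0 10 0 0 56;0 0 10 0 0 56;0 0 10 0 0 56;0 0 10 0 0 56;0 0 10 0 0 56;0 0 10 0 0 56;0 0 10 0 0 56;0 0 10 0 0 56", "fingers": 8.5}}

```text
time: 0.82
tool_pos: [244.5, -547.8, 330.9]
tcp_rot: [-90.0, 0.0, -99.6]
ft_force: [0.3, 0.2, -0.1]
finger_gap: 85.1
```

>>> {"name": "move_arm", "arguments": {"motion": "16 20 0 0 0 55;16 20 0 0 0 55;16 20 0 0 0 55;16 20 0 0 0 55;16 20 0 0 0 55;16 20 0 0 0 55;16 20 0 0 0 55;16 20 0 0 0 55;16 20 0 0 0 55"}}

```text
time: 1.57
tool_pos: [405.2, -346.8, 331.1]
tcp_rot: [-90.0, 0.0, -44.6]
ft_force: [-0.1, -0.1, -0.1]
finger_gap: 84.7
```

>>> {"name": "move_arm", "arguments": {"motion": "0 0 0 0 0 55;0 0 0 0 0 55;0 0 0 0 0 55;0 0 0 0 0 55;0 0 0 0 0 55;0 0 0 0 0 55;0 0 0 0 0 55;0 0 0 0 0 55;0 0 0 0 0 55"}}

```text
time: 2.32
tool_pos: [404.1, -348.4, 331.0]
tcp_rot: [-90.0, 0.0, 10.0]
ft_force: [-0.6, 0.3, 0.2]
finger_gap: 85.1
```

>>> {"name": "move_arm", "arguments": {"motion": "0 0 -10.5 4.2 -24.6 0;0 0 -10.5 4.2 -24.6 0;0 0 -10.5 4.2 -24.6 0;0 0 -10.5 4.2 -24.6 0;0 0 -10.5 4.2 -24.6 0;0 0 -10.5 4.2 -24.6 0;0 0 -10.5 4.2 -24.6 0"}}

```text
time: 2.9
tool_pos: [447.6, -309.9, 245.4]
tcp_rot: [-90.7, -22.2, 6.7]
ft_force: [-0.7, -0.3, 0.3]
finger_gap: 85.2
```

```bash
python3 - <<'E'
from h import *
s=snap('wrist','w1'); q=readout.sense(); print(q['time'],q['tool_pos'],q['tcp_rot'],q['joint_pos'])
E
```

```text
2.95 [ 447.86519498 -309.88011388  245.4928534 ] [-90.67901395 -22.25812264   6.71493113] [ -52.63101363  -16.65364588  109.46107943   19.2766988    75.61798353
 -152.13491161]
```

View pics/w1.png

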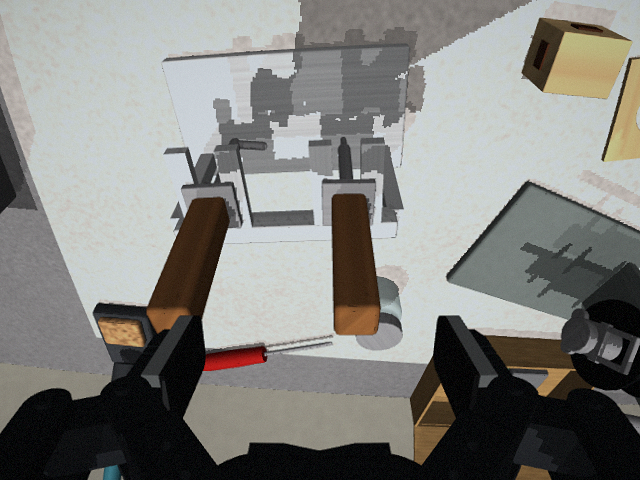

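```bash
python3 - <<'E'
from h import *
s=load('w1');b=load('top1');a=load('scene1')
for uv in [(182,187),(234,183),(323,180),(375,180)]: print(onz(s,uv,131))
print('base corners',[onz(s,uv,5)[:2] for uv in [(163,60),(408,46),(397,236)]])
rk=np.load('fit.npy')[0]; c,sn=np.cos(rk[2]),np.sin(rk[2])
for y in(45,-45): 
  p=rk[:2]+[-sn*y,c*y]; print(p,proj(s,[[*p,125],[*p,226]]).tolist())
print(onz(b,(425.8,238.3),226),onz(b,(460.3,232),226))
m=cv2.resize(s['image'][130:350,140:400],(780,660))[:600];cv2.imwrite('pics/m2.png',m)
E
```

```text
[ 471.92773875 -396.30171447  131.        ]
[ 465.14602691 -362.88374758  131.        ]
[ 456.46491214 -307.53521798  131.        ]
[ 452.569165  -275.4286525  131.       ]
base corners [array([ 435.01657885, -443.06909408]), array([ 402.42036396, -246.02783244]), array([ 598.02680936, -209.24232956])]
[ 466.70151776 -291.82380777] [[345.11102701025953, 190.72044492432593], [353.3259459405607, 312.9493019695678]]
[ 481.9220144 -380.5274519] [[209.5626939852028, 196.7205770343075], [165.29910200257302, 317.45142000328735]]
[ 469.68412542 -289.13157545  226.        ] [ 483.61126914 -378.14524237  226.        ]
```

View pics/m2.png

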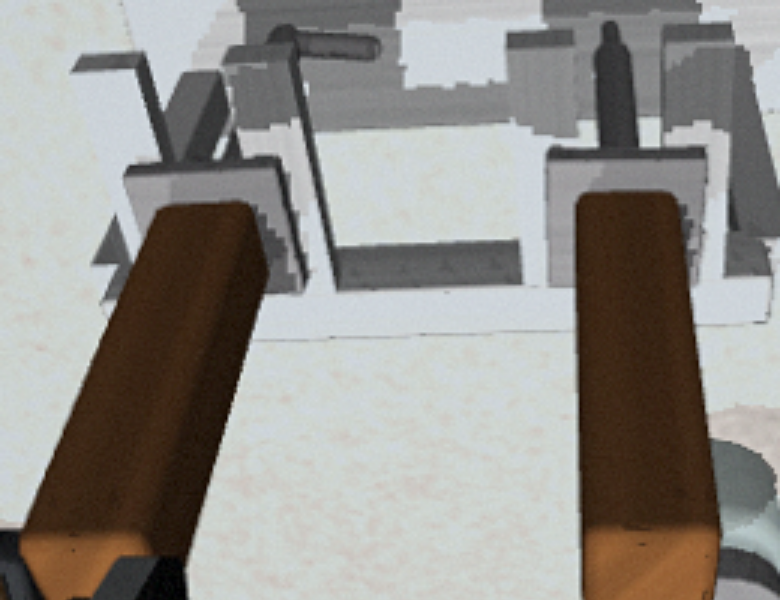

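```bash
cat >> h.py <<'E'
def go(p,rot):
    q=readout.sense(); Rt=R.from_euler('xyz',q['tcp_rot'],degrees=True); T=rot if isinstance(rot,R) else R.from_euler('xyz',rot,degrees=True)
    print('shift cm',np.round((np.array(p)-q['tool_pos'])/10,2),'rotvec',np.round((T*Rt.inv()).as_rotvec(degrees=True),1))
E
python3 - <<'E'
from h import *
go([484.5,-377,310],[-90,0,9.5])
E
```

```text
shift cm [ 3.66 -6.71  6.45] rotvec [-2.5 22.1  2.9]
```

>>> {"name": "move_arm", "arguments": {"motion": "0 0 6.5 0 0 0;0 0 6.5 0 0 0;0 0 6.5 -2.5 22 2.9;0 0 6.5 -2.5 22 2.9;0 0 6.5 -2.5 22 2.9;3.7 -6.7 6.5 -2.5 22 2.9;3.7 -6.7 6.5 -2.5 22 2.9;3.7 -6.7 6.5 -2.5 22 2.9;3.7 -6.7 6.5 -2.5 22 2.9;3.7 -6.7 6.5 -2.5 22 2.9"}}

```text
time: 3.78
tool_pos: [484.5, -376.3, 308.6]
tcp_rot: [-89.9, -0.1, 9.5]
ft_force: [0.9, 0.0, 0.9]
finger_gap: 85.1
```

```bash
python3 - <<'E'
from h import *
s=snap('wrist','w2'); go([484.5,-377,165],[-90,0,9.5]);print(readout.sense()['joint_pos'])
E
```

```text
shift cm [  0.02  -0.1  -14.44] rotvec [-0.   0.1  0. ]
[-4.26885007e+01  8.37940175e+00  7.61999100e+01  1.20936483e-01
  9.53620041e+01 -1.42155729e+02]
```

View pics/w2.png

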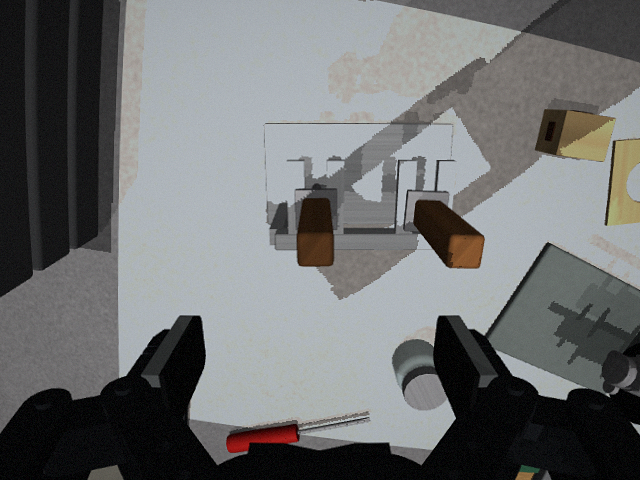

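```bash
python3 - <<'E'
from h import *
s=load('w2')
for uv,z in [((316,252),226),((299,238),226),((333,238),226),((299,266),226),((299,190),131),((338,190),131),((468,252),226)]: print(uv,onz(s,uv,z))
E
```

```text
(316, 252) [ 487.68571557 -377.29436769  226.        ]
(299, 238) [ 480.73710587 -388.46790789  226.        ]
(333, 238) [ 477.48849513 -368.94197885  226.        ]
(299, 266) [ 498.12938748 -385.84540332  226.        ]
(299, 190) [ 472.81403122 -393.98297415  131.        ]
(338, 190) [ 467.70844366 -363.32904738  131.        ]
(468, 252) [ 472.92021871 -287.93523988  226.        ]
```

>>> {"name": "move_arm", "arguments": {"motion": "0.2 -0.1 -4 0 0 0;0.2 -0.1 -8 0 0 0;0.2 -0.1 -11 0 0 0;0.2 -0.1 -13 0 0 0;0.2 -0.1 -14.4 0 0 0;0.2 -0.1 -14.4 0 0 0;0.2 -0.1 -14.4 0 0 0"}}

```text
time: 4.42
tool_pos: [486.2, -376.9, 165.8]
tcp_rot: [-90.0, -0.1, 9.5]
ft_force: [-0.3, -0.4, 0.7]
finger_gap: 85.1
```

>>> {"name": "move_arm", "arguments": {"motion": "0 0 0 0 0 0;0 0 0 0 0 0;0 0 0 0 0 0;0 0 0 0 0 0;0 0 0 0 0 0;0 0 0 0 0 0;0 0 0 0 0 0;0 0 0 0 0 0;0 0 0 0 0 0;0 0 0 0 0 0", "fingers": 0, "squeeze": 60}}

```text
time: 5.25
tool_pos: [486.4, -377.4, 165.2]
tcp_rot: [-90.0, -0.2, 9.5]
ft_force: [-0.2, -0.1, 5.1]
finger_gap: 21.2
```

>>> {"name": "move_arm", "arguments": {"motion": "0 0 0.3 0 0 0;0 0 0.7 0 0 0;0 0 1.2 0 0 0;0 0 1.4 0 0 0;0 0 1.4 0 0 0;0 0 1.4 0 0 0"}}

```text
time: 5.75
tool_pos: [486.2, -377.1, 178.6]
tcp_rot: [-89.9, -0.1, 9.5]
ft_force: [-0.0, -0.3, -2.4]
finger_gap: 21.0
```

>>> {"name": "move_arm", "arguments": {"motion": "-1.5 -0.25 0 0 0 0;-3 -0.5 0 0 0 0;-4.5 -0.7 0 0 0 0;-6 -1 0 0 0 0;-6.7 -1.1 0 0 0 0;-6.7 -1.1 0 0 0 0;-6.7 -1.1 3 0 0 0;-6.7 -1.1 7 0 0 0;-6.7 -1.1 11 0 0 0;-6.7 -1.1 14 0 0 0"}}

```text
time: 6.58
tool_pos: [420.2, -388.0, 322.1]
tcp_rot: [-90.0, -0.2, 9.5]
ft_force: [1.3, 0.1, -1.4]
finger_gap: 21.1
```

>>> {"name": "move_arm", "arguments": {"motion": "0 0 4 0 0 -7;0 0 4 0 0 -14;0 3 4 0 0 -20;0 6 4 0 0 -24.5;0 9 4 0 0 -24.5;0 12 4 0 0 -24.5;0 15 4 0 0 -24.5;0 18 4 0 0 -24.5;0 18 4 0 0 -24.5;0 18 4 0 0 -24.5"}}

```text
time: 7.42
tool_pos: [420.0, -206.5, 359.1]
tcp_rot: [-89.9, -0.2, -14.8]
ft_force: [0.4, 0.1, -2.1]
finger_gap: 21.2
```

```bash
python3 - <<'E'
from h import *
s=snap('wrist','w3'); q=readout.sense();print(q['tool_pos'],q['tcp_rot'],q['joint_pos'],q['ft_force'])
Rt=R.from_euler('xyz',q['tcp_rot'],degrees=True)
pts=[(0,40,0),(0,-61,0),(0,122,12),(0,122,0),(0,122,24)]
print(np.round(proj(s,[q['tool_pos']+Rt.apply(p) for p in pts])))
m=s['image'][60:300,120:440];cv2.imwrite('pics/m3.png',np.hstack([cv2.resize(m,(800,600))]))
E
```

```text
[ 419.77528819 -207.45851201  358.8824274 ] [-89.94113613  -0.17235007 -14.89572312] [ -32.66192743  -14.16806078   92.90140448    0.11072538  101.12046669
 -107.74479835] [ 0.02385181 -0.29239759 -1.58912363]
[[316. 277.]
 [314. 434.]
 [335. 228.]
 [317. 228.]
 [352. 228.]]
```

View pics/w3.png

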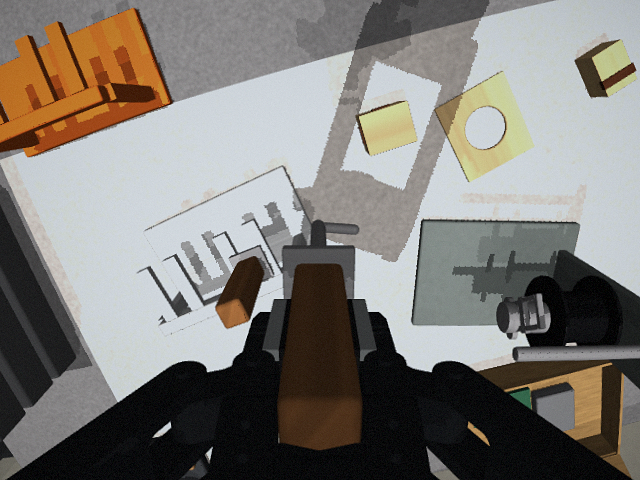

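```bash
python3 - <<'E'
from fit import *
W=load('w3');X=load('w1');Y=load('w2')
common=[(W,(-75,-105,12),(420.5,220)),(W,(75,-105,12),(412,323.5)),(W,(-24,-75,224),(517,354)),(W,(0,-37,120),(508,317)),
 (X,(-75,-105,12),(530,182)),(X,(75,-105,12),(447,279)),(X,(0,-37,120),(580,336)),(Y,(-75,-105,12),(548,244)),(Y,(75,-105,12),(487,334))]
old=[(B,(75,-105,12),(358,187.5)),(B,(-75,105,12),(278,219.3)),(B,(-24,-75,224),(343,203)),(A,(-24,-75,224),(325.1,234.5)),(A,(0,-37,120),(341.6,266)),(A,(-75,-105,12),(303,293)),(A,(75,105,12),(394,289))]
st=fit(common,[609,-15,-.26]);st=fit(common+old,[609,-15,-.26])
a=np.load('fit.npy');a[1]=st;np.save('fit.npy',a)
c=W['image'][270:390,460:620];cv2.imwrite('pics/m4.png',cv2.resize(c,(800,600),interpolation=cv2.INTER_CUBIC))
E
```

```text
[610.15774067 -12.96824261] -14.891927622904683
[[2.1, 0.1], [1.3, 1.6], [-1.8, -1.9], [-5.1, -1.9], [0.7, 2.2], [0.9, 3.1], [-4.2, -3.9], [3.2, -0.7], [-2.4, 10.9]]
[609.48742191 -13.62824898] -14.850758880590101
[[1.5, -0.3], [0.8, 1.4], [-2.7, -2.3], [-5.8, -2.3], [0.3, 1.6], [0.5, 2.7], [-4.5, -4.3], [2.8, -1.3], [-2.7, 10.5], [-0.8, -1.3], [-1.8, -0.6], [-0.6, -0.3], [-0.0, -1.0], [-0.3, -0.1], [-1.5, 1.0], [1.5, -0.4]]
```

View pics/m4.png

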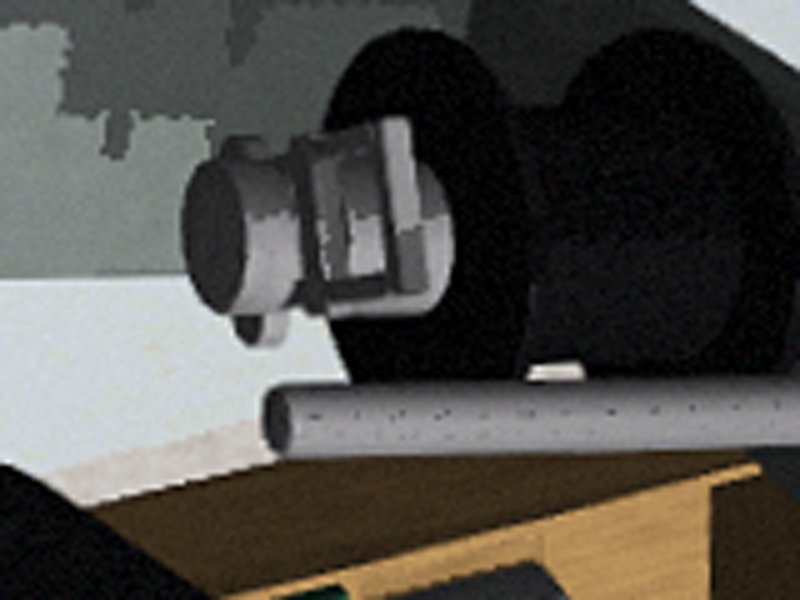

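```bash
cat >> h.py <<'E'
ST=np.array([611,-13.5,0]); YS=-14.9
S=R.from_euler('z',YS,degrees=True); P=S*R.from_euler('y',-35,degrees=True); T35=P*R.from_euler('x',-90,degrees=True)
EYE=ST+S.apply([-18.4,-20,146.2])
def tcp(hook,T=T35): return hook-T.apply([0,122,12])
E
python3 - <<'E'
from h import *
print(EYE,S.apply([0,1,0]),P.apply([0,0,1]),P.apply([1,0,0]))
for dy in(-60,): 
  p=tcp(EYE+P.apply([0,dy,-3]));print(p,T35.as_euler('xyz',degrees=True));go(p,T35)
E
```

```text
[588.07602428 -28.09627819 146.2       ] [0.25713279 0.96637608 0.        ] [-0.55429055  0.14748531  0.81915204] [ 0.79160894 -0.21063085  0.57357644]
[503.60188799 -80.12460387 243.67909327] [-90.  -35.  -14.9]
shift cm [  8.38  12.73 -11.52] rotvec [ -9.  -33.6  -0. ]
```

>>> {"name": "move_arm", "arguments": {"motion": "0 0 0 -9 -33.7 0;0 0 0 -9 -33.7 0;3 5 0 -9 -33.7 0;5 8 -2 -9 -33.7 0;7 11 -6 -9 -33.7 0;8.4 12.7 -9 -9 -33.7 0;8.4 12.7 -11.5 -9 -33.7 0;8.4 12.7 -11.5 -9 -33.7 0;8.4 12.7 -11.5 -9 -33.7 0;8.4 12.7 -11.5 -9 -33.7 0"}}

```text
time: 8.3
tool_pos: [503.8, -81.9, 245.4]
tcp_rot: [-89.9, -35.1, -15.0]
ft_force: [0.5, 0.3, -0.6]
finger_gap: 21.5
```

```bash
python3 - <<'E'
from h import *
s=snap('wrist','w4'); snap('scene','s4'); q=readout.sense();print(q['time'],q['tool_pos'],q['tcp_rot'],q['joint_pos'],q['ft_force'])
Rt=R.from_euler('xyz',q['tcp_rot'],degrees=True)
for n in('w4','s4'):
  c=load(n)
  print(n,np.round(proj(c,[q['tool_pos']+Rt.apply(p) for p in [(0,122,0),(0,122,12),(0,122,24)]]),1).tolist(),np.round(proj(c,[EYE,EYE+P.apply([12,0,12]),EYE+P.apply([-12,0,12]),EYE+P.apply([0,0,-32]),ST+S.apply([0,-37,120]),ST+S.apply([-24,-75,224])]),1).tolist())
a=cv2.resize(s['image'][160:310,280:480],(800,600),interpolation=cv2.INTER_CUBIC);cv2.imwrite('pics/m5.png',s['image'])
b=load('s4')['image'][190:310,280:440];cv2.imwrite('pics/m6.png',cv2.resize(b,(800,600),interpolation=cv2.INTER_CUBIC))
E
```

```text
8.4 [504.51139696 -82.55558225 247.35675346] [-89.90136467 -35.2361294  -15.09700476] [-15.12242326 -44.22995237 131.71516704   0.13467144  57.2787663
 -90.09355842] [ 0.73528206 -0.50213255 -1.68506706]
w4 [[317.8, 231.2], [335.5, 231.2], [353.2, 231.2]] [[427.5, 226.0], [430.6, 248.7], [433.8, 213.4], [416.8, 213.7], [394.2, 213.8], [352.5, 331.0]]
s4 [[321.4, 263.8], [325.0, 261.9], [328.6, 259.9]] [[342.1, 251.8], [343.3, 247.0], [337.6, 247.8], [346.6, 263.3], [341.8, 266.1], [325.6, 233.6]]
```

View pics/m5.png

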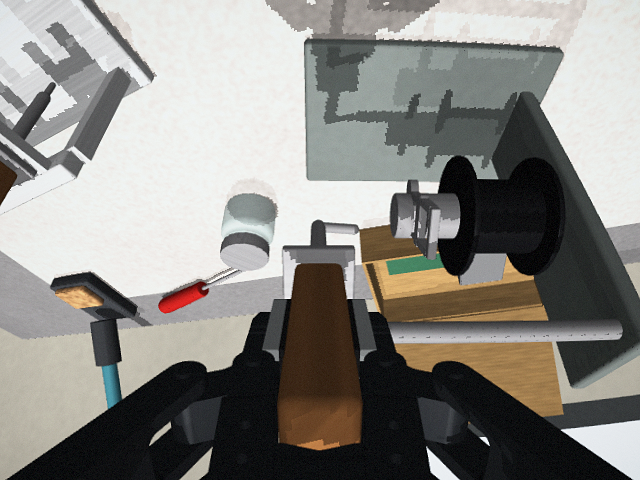

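View pics/m6.png

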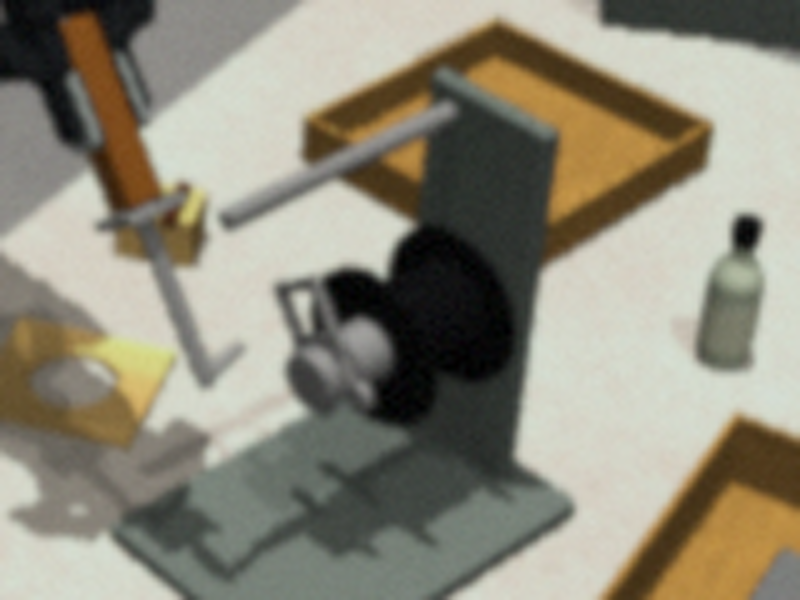

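>>> {"name": "move_arm", "arguments": {"motion": "0 0 0 0 0 0;0 0 0 0 0 0;0 0 0 0 0 0"}}

```text
time: 8.65
tool_pos: [503.6, -81.8, 244.9]
tcp_rot: [-89.9, -35.1, -15.1]
ft_force: [0.1, 0.3, -2.1]
finger_gap: 21.4
```

```bash
python3 - <<'E'
from h import *
print(readout.sense()['tool_pos']); go(tcp(EYE+P.apply([0,0,-3])),T35)
E
```

```text
[503.57541979 -81.78889714 244.90444825]
shift cm [ 1.55  5.96 -0.12] rotvec [-0.1  0.1  0.1]
```

>>> {"name": "move_arm", "arguments": {"motion": "0.3 1 -0.1 0 0 0;0.6 2 -0.1 0 0 0;0.8 3 -0.1 0 0 0;1.1 4 -0.1 0 0 0;1.3 5 -0.1 0 0 0;1.45 5.5 -0.1 0 0 0;1.55 5.95 -0.1 0 0 0;1.55 5.95 -0.1 0 0 0;1.55 5.95 -0.1 0 0 0"}}

```text
time: 9.4
tool_pos: [518.7, -21.6, 242.5]
tcp_rot: [-89.9, -35.0, -15.0]
ft_force: [0.8, -1.0, -1.2]
finger_gap: 21.5
```

```bash
python3 - <<'E'
from h import *
s=snap('wrist','w7'); c=snap('scene','s7');q=readout.sense();print(q['tool_pos'],q['ft_force'])
a=cv2.resize(s['image'][180:280,290:390],(400,400),interpolation=cv2.INTER_CUBIC)
b=cv2.resize(c['image'][220:280,310:370],(400,400),interpolation=cv2.INTER_CUBIC)
cv2.imwrite('pics/m7.png',np.hstack([a,b]))
E
```

```text
[518.57229338 -21.91686374 242.4981201 ] [-0.9110806  -0.25838266 -2.05912376]
```

View pics/m7.png

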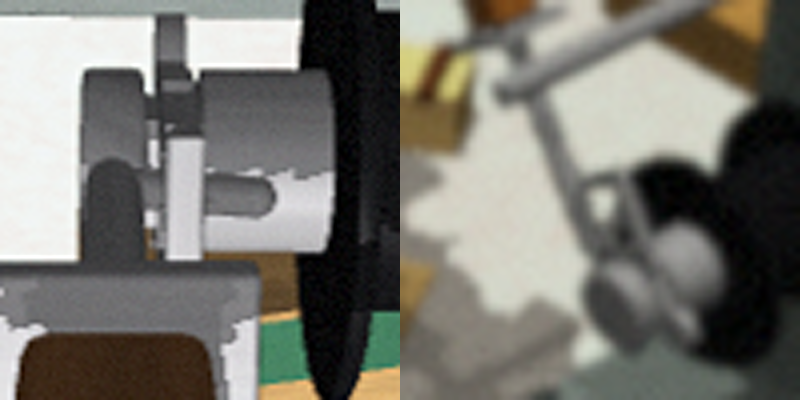

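>>> {"name": "move_arm", "arguments": {"motion": "-0.28 0.07 0.41 0 0 0;-0.55 0.15 0.82 0 0 0;-0.83 0.22 1.23 0 0 0;-1.1 0.29 1.64 0 0 0;-1.39 0.37 2.05 0 0 0;-1.66 0.44 2.46 0 0 0;-1.94 0.52 2.87 0 0 0;-2.2 0.59 3.28 0 0 0"}}

```text
time: 10.17
tool_pos: [496.4, -15.5, 276.0]
tcp_rot: [-89.9, -35.0, -15.0]
ft_force: [0.2, 2.2, -0.9]
finger_gap: 21.4
```

>>> {"name": "move_arm", "arguments": {"motion": "-0.28 0.07 0.41 0 0 0;-0.55 0.15 0.82 0 0 0;-0.83 0.22 1.23 0 0 0;-1.1 0.29 1.64 0 0 0;-1.39 0.37 2.05 0 0 0;-1.66 0.44 2.46 0 0 0;-1.66 0.44 2.46 0 0 0;-1.66 0.44 2.46 0 0 0"}}

```text
time: 10.83
tool_pos: [480.1, -11.2, 300.4]
tcp_rot: [-89.9, -35.0, -15.0]
ft_force: [-0.2, -0.3, -1.4]
finger_gap: 21.4
```

```bash
python3 - <<'E'
from h import *
s=snap('wrist','w8'); c=snap('scene','s8');q=readout.sense();print(q['tool_pos'],q['ft_force'])
a=cv2.resize(s['image'][180:300,260:380],(400,400),interpolation=cv2.INTER_CUBIC)
b=cv2.resize(c['image'][200:290,290:380],(400,400),interpolation=cv2.INTER_CUBIC)
cv2.imwrite('pics/m8.png',np.hstack([a,b]))
E
```

```text
[479.99189693 -11.20600945 299.59623264] [-0.90540812  0.98092174 -2.9773791 ]
```

View pics/m8.png

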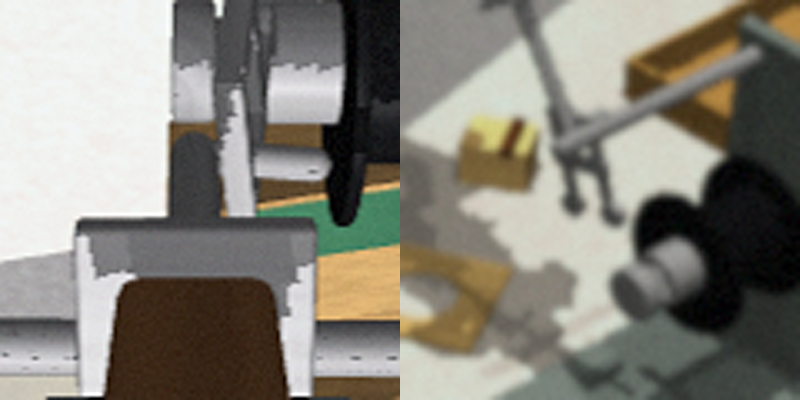

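>>> {"name": "move_arm", "arguments": {"motion": "-0.3 0 0.3 0.9 3.4 0;-1 0 0.8 1.8 6.8 0;-1.8 0 1.4 2.7 10.2 0;-2.6 0 2 3.6 13.6 0;-3.4 0.2 2.6 4.5 17 0;-4.2 0.4 3.2 5.4 20.4 0;-5 0.6 3.8 6.3 23.8 0;-5 0.8 4 7.2 27.2 0;-5 1 4 8.1 30.6 0;-5 1 4 9 33.8 0"}}

```text
time: 11.77
tool_pos: [430.6, -1.1, 340.2]
tcp_rot: [-89.9, 0.1, -15.0]
ft_force: [0.4, 0.2, -2.5]
finger_gap: 21.5
```

>>> {"name": "move_arm", "arguments": {"motion": "0 0 0 0 0 0;0 0 0 0 0 4;0 0.5 0 0 0 8;0.2 1.5 0 0 0 12;0.5 3 0 0 0 16;1 4.7 0 0 0 20;1.6 6.5 0 0 0 24;2.3 8.5 0 0 0 28;3 10.5 0 0 0 32;3.7 12.5 0 0 0 36"}}

```text
time: 12.6
tool_pos: [467.4, 124.7, 339.8]
tcp_rot: [-90.0, -0.1, 21.2]
ft_force: [0.6, -0.2, -2.4]
finger_gap: 21.3
```

```bash
python3 - <<'E'
from h import *
q=readout.sense();print(q['joint_pos'],q['ft_force']); go([526.5,330.6,260],[-90,0,30])
E
```

```text
[ 8.83934706e+00 -1.18866333e+01  9.29302283e+01  3.39465421e-02
  9.88339469e+01 -1.02348715e+02] [ 0.55963879 -0.23123665 -2.44773901]
shift cm [ 5.91 20.59 -7.98] rotvec [-0.1  0.1  8.8]
```

>>> {"name": "move_arm", "arguments": {"motion": "0.6 2.2 0 0 0 2;1.2 4.4 0 0 0 4;1.9 6.8 0 0 0 6;2.6 9.2 0 0 0 8;3.4 11.6 0 0 0 8.8;4.1 14 0 0 0 8.8;4.8 16.4 0 0 0 8.8;5.4 18.6 0 0 0 8.8;5.8 20.2 0 0 0 8.8;5.9 20.6 0 0 0 8.8"}}

```text
time: 13.43
tool_pos: [526.0, 332.1, 339.0]
tcp_rot: [-89.9, -0.1, 29.9]
ft_force: [0.1, 0.3, -1.2]
finger_gap: 21.3
```

>>> {"name": "move_arm", "arguments": {"motion": "0 0 -1 0 0 0;0 0 -2.5 0 0 0;0 0 -4.5 0 0 0;0 0 -6.5 0 0 0;0 0 -8 0 0 0;0 0 -9 0 0 0;0 0 -9 0 0 0;0 0 -9 0 0 0"}}

```text
time: 14.1
tool_pos: [525.8, 329.0, 249.6]
tcp_rot: [-90.0, 0.0, 29.8]
ft_force: [0.2, -0.2, -0.4]
finger_gap: 21.3
```

```bash
python3 - <<'E'
from h import *
q=readout.sense();print(q['tool_pos'],q['tcp_rot'],q['joint_pos'],q['ft_force'])
for n in('scene','wrist','top'): snap(n,n[0]+'9')
Rt=R.from_euler('xyz',q['tcp_rot'],degrees=True);h=q['tool_pos']+Rt.apply([0,122,12]);print('hook',h)
tr=np.load('fit.npy')[2]
# refine tray rim from top: brown corners by color mask
im=load('t9')['image'];hs=cv2.cvtColor(im,cv2.COLOR_BGR2HSV);m=cv2.inRange(hs,(8,80,60),(25,255,255));m[:, :130]=0;m[:,250:]=0;m[:180]=0;m[290:]=0
pts=cv2.findNonZero(m);print(len(pts),cv2.boxPoints(cv2.minAreaRect(pts)))
im=load('t1')['image'] if False else load('top1')['image'];hs=cv2.cvtColor(im,cv2.COLOR_BGR2HSV);m=cv2.inRange(hs,(8,80,60),(25,255,255));m[:, :130]=0;m[:,250:]=0;m[:180]=0;m[290:]=0
pts=cv2.findNonZero(m);bx=cv2.boxPoints(cv2.minAreaRect(pts));print(bx);print([onz(load('top1'),p,35)[:2].round(1) for p in bx],np.mean([onz(load('top1'),p,35) for p in bx],0))
E
```

```text
[525.7893161  328.98534243 249.56887307] [-8.99536203e+01  2.59878978e-02  2.97733830e+01] [ 2.72723035e+01  1.02205848e+01  8.03361564e+01  4.52034054e-02
  8.94712460e+01 -9.25014972e+01] [ 0.2399979  -0.20204908 -0.44362457]
hook [519.73340143 339.4595379  127.57863933]
2612 [[143.82355 277.7059 ]
 [166.00003 189.00002]
 [232.58826 205.64706]
 [210.41177 294.35297]]
[[148.17647 260.70587]
 [162.34117 196.9647 ]
 [230.10588 212.02356]
 [215.94118 275.7647 ]]
[array([447. , 478.1]), array([633.4, 438.5]), array([583.3, 239.2]), array([399. , 281.1])] [515.66849564 359.23358259  35.        ]
```

```bash
cat >> h.py <<'E'
def ascii(f,x0,x1,y0,y1,st=2):
    im=load(f)['image'];im=cv2.resize(im[y0:y1,x0:x1],None,fx=2/st,fy=1/st*1.0,interpolation=cv2.INTER_AREA)
    hs=cv2.cvtColor(im,cv2.COLOR_BGR2HSV)
    for row in hs: print(''.join('o' if s>90 and v>60 else ('#' if v<70 else ('+' if v<150 else '.')) for h,s,v in row))
E
python3 - <<'E'
from h import *
h=np.array([519.7,339.5,127.6])
print(proj(load('s9'),[h,h-[0,0,60],h+[0,0,82]]))
u,v=proj(load('s9'),h)[0].astype(int)
ascii('s9',u-25,u+25,v-20,v+35,1)
E
```

```text
[[382.44227524 191.70830502]
 [380.49463134 207.79767854]
 [385.25344973 168.41395202]]
++++++++++++++++++++++++++++++++++++++++++++++++++++++++++++++++++++++++++++++++++++++++++++########
++++++++++++++++++++++++++++++++++++++++++++++++++++++++++++++++++++++++++++++++++++++++++++########
++++++++++++++++++++++++++++++++++++++++++++++++++++++##++++++++++++++++++++++++++++++++++++########
++++++++++++++++++++++++++++++++++++++++++++++++++++++##++++++++++++++++++++++++++++++++++++########
++++++++++++++++++++++++++++++++++++++++++++++++++++++##++++++++++++++++++++++++++++++++++##########
++++++++++++++++++++++++++++++++++++++++++++++++++++++++++++++++++++++++++++++++++++++++++##########
........++++++++++++++++++++++++++++++++++++++++++++++++++++++++++++++++++++++++++++++++++##########
................++++++++++++++++++++++++++++++++++++++##++++++++++++++++++++++++++++++++++##########
....................++++++++++++++++++++++++++++++++++++++++++++++++++++++++++++++++++++++##########
............................++++++++++++++++++++++++##++++++++++++++++++++++++++++++++++++##########
..
[... 3842 characters left out ...]
oooooooooooo##################################################oooooooooooooooooooooooooooooooo
++oooooooooooooooo##################################################oooooooooooooooooooooooooooooooo
oooooooooooooooooo##################################################oooooooooooooooooooooooooooooooo
oooooooooooooooo####################################################oooooooooooooooooooooooooooooooo
oooooooooooooooo++##################################################oooooooooooooooooooooooooooooooo
oooooooooooooooo####################################################oooooooooooooooooooooooooooooooo
oooooooooooooooo####################################################oooooooooooooooooooooooooooooooo
```

```bash
cat >> h.py <<'E'
def lean(angles,hook_shift=None):
    "rows leaning the pick about its hook point"
    q=readout.sense(); T=R.from_euler('xyz',q['tcp_rot'],degrees=True); d=T.apply([0,0,1]); ax=np.cross([0,0,1],d); ax/=np.linalg.norm(ax)
    o=T.apply([0,122,12]); rows=[]
    for a in angles:
        Q=R.from_rotvec(ax*a,degrees=True); s=(o-Q.apply(o))/10; rows.append(' '.join('%.1f'%v for v in [*s,*(ax*a)]))
    print(';'.join(rows))
E
python3 - <<'E'
from h import *
lean(range(6,61,6))
E
```

```text
-0.6 1.1 0.1 -5.2 -3.0 0.0;-1.3 2.2 -0.0 -10.4 -6.0 0.0;-1.9 3.3 -0.2 -15.6 -8.9 0.0;-2.5 4.4 -0.6 -20.8 -11.9 0.0;-3.1 5.4 -1.0 -26.0 -14.9 0.0;-3.7 6.4 -1.6 -31.2 -17.9 0.0;-4.2 7.4 -2.3 -36.4 -20.9 0.0;-4.7 8.2 -3.1 -41.7 -23.9 0.0;-5.2 9.0 -4.0 -46.9 -26.8 0.0;-5.6 9.7 -5.1 -52.1 -29.8 0.0
```

>>> {"name": "move_arm", "arguments": {"motion": "0 0 -1 0 0 0;0 0 -2.5 0 0 0;0 0 -4 0 0 0;0 0 -5.2 0 0 0;0 0 -5.4 0 0 0;0 0 -5.4 0 0 0;0 0 -5.4 0 0 0;0 0 -5.4 0 0 0"}}

```text
time: 14.92
tool_pos: [526.7, 330.1, 197.2]
tcp_rot: [-90.0, -0.1, 29.8]
ft_force: [-0.2, -0.9, -1.9]
finger_gap: 21.2
```

>>> {"name": "move_arm", "arguments": {"motion": "-0.6 1.1 0.1 -5.2 -3.0 0;-1.3 2.2 0 -10.4 -6 0;-1.9 3.3 -0.2 -15.6 -8.9 0;-2.5 4.4 -0.6 -20.8 -11.9 0;-3.1 5.4 -1 -26 -14.9 0;-3.7 6.4 -1.6 -31.2 -17.9 0;-4.2 7.4 -2.3 -36.4 -20.9 0;-4.7 8.2 -3.1 -41.7 -23.9 0;-5.2 9 -4 -46.9 -26.8 0;-5.6 9.7 -5.1 -52.1 -29.8 0"}}

```text
time: 15.75
tool_pos: [469.8, 429.5, 146.9]
tcp_rot: [-150.1, -0.3, 29.9]
ft_force: [0.4, 0.7, -1.7]
finger_gap: 21.4
```

>>> {"name": "move_arm", "arguments": {"motion": "0 0 0 0 0 0;0 0 0 0 0 0;0 0 0 0 0 0;0 0 0 0 0 0"}}

```text
time: 16.08
tool_pos: [471.8, 427.8, 149.2]
tcp_rot: [-149.7, -0.4, 29.7]
ft_force: [0.1, -0.5, -0.6]
finger_gap: 21.4
```

```bash
python3 - <<'E'
from h import *
q=readout.sense();print(q['joint_pos'],q['ft_force'],q['time'])
T=R.from_euler('xyz',q['tcp_rot'],degrees=True);h=q['tool_pos']+T.apply([0,122,12]);print('hook',h)
snap('scene','s10');snap('top','t10');snap('wrist','w10')
u,v=proj(load('s10'),h)[0].astype(int);print(u,v)
ascii('s10',u-35,u+35,v-25,v+30,1)
E
```

```text
[ 61.99567185  45.8406669   63.55039551 -49.33836267 105.33757544
 -55.57166597] [ 0.11714484 -0.48267073 -0.57426001] 16.0833
hook [521.38515833 341.8361042   77.24134337]
381 205
++++++++++++++++++++++++++++++++++++++++++++++++++####++++++######################++++++++++++++++++++++++++++++############################
++++++++++++++++++++++++++++++++++++++++++++++++++++++++++++##########++++########++++++++++++++++++++++++++++++############################
++++++++++++++++++++++++++++++++++++++++++++++++++++++++++++++######++++++++######++++++++++++++++++++++++++++++############################
++++++++++++++++++++++++++++++++++++++++++++++++++++++++++++++++##++++..++++######++++++++++++++++++++++++++++##############################
++++++++++++++++++++++++++++++++++++++++++++++....++++++++++++++++++++..++++####++++++++++++++++++++++++++++++##############################
++++++++++++++++++++++++++++++++++++++............++++++++++++++++++++..++++++++++++++++++++++++++++++++++++++##############################
++......++++++++++++++++++..........................++++++++++++++++++...
[... 6135 characters left out ...]
..............++++oooooooooooo####################################################oooooooooooooooooooooooooooooooooooooo++++............
......................++++oooooooo####################################################oooooooooooooooooooooooooooooooooooo++................
..........................++++oooo####################################################oooooooooooooooooooooooooooooooo++++..................
..............................++++####################################################oooooooooooooooooooooooooooo++++......................
................................++++##################################################oooooooooooooooooooooooooo++++........................
```

>>> {"name": "move_arm", "arguments": {"motion": "0 0 1 0 0 0;0 0 2.5 0 0 0;0 0 5 0 0 0;0 0 8 0 0 0;0 0 11 0 0 0;0 0 14 0 0 0;0 0 14 0 0 0"}}

```text
time: 16.82
tool_pos: [471.3, 428.1, 295.6]
tcp_rot: [-149.6, -0.7, 29.7]
ft_force: [-0.1, 0.1, 0.2]
finger_gap: 21.7
```

```bash
python3 - <<'E'
from h import *
lean([-6*i for i in range(1,11)])
a=snap('wrist','w11');
tr=np.load('fit.npy')[2];tr[:2]=[514,356]
Q=R.from_euler('z',tr[2])
c=[tr[0:2].tolist()+[0]+Q.apply(l)*1 if 0 else np.array([*tr[:2],0])+Q.apply(l) for l in [(95,100,35),(95,-100,35),(-95,-100,35),(-95,100,35)]]
for n in('w11','t10'): print(n,proj(load(n),c).round().tolist())
ascii('t10',140,240,185,285,1)
E
```

```text
0.4 -0.7 1.0 5.3 2.9 -0.0;0.8 -1.5 1.9 10.5 5.7 -0.0;1.3 -2.4 2.7 15.8 8.6 -0.0;1.8 -3.3 3.4 21.1 11.5 -0.0;2.4 -4.3 4.0 26.4 14.3 -0.0;2.9 -5.4 4.5 31.6 17.2 -0.0;3.5 -6.5 4.8 36.9 20.1 -0.0;4.1 -7.6 5.0 42.2 22.9 -0.0;4.7 -8.7 5.1 47.4 25.8 -0.0;5.3 -9.8 5.0 52.7 28.6 -0.0
w11 [[517.0, 340.0], [417.0, 182.0], [531.0, 34.0], [712.0, 233.0]]
t10 [[163.0, 199.0], [230.0, 210.0], [218.0, 275.0], [150.0, 263.0]]
........................................................................................................................................................................................................
........................................................................................................................................................................................................
........................................................................................................................................................................................................
....................................................................................
[... 18712 characters left out ...]
.................................................................................................
........................................................................................................................................................................................................
........................................................................................................................................................................................................
........................................................................................................................................................................................................
```

>>> {"name": "move_arm", "arguments": {"motion": "0.4 -0.7 1.0 5.3 2.9 0;0.8 -1.5 1.9 10.5 5.7 0;1.3 -2.4 2.7 15.8 8.6 0;1.8 -3.3 3.4 21.1 11.5 0;2.4 -4.3 4 26.4 14.3 0;2.9 -5.4 4.5 31.6 17.2 0;3.5 -6.5 4.8 36.9 20.1 0;4.1 -7.6 5 42.2 22.9 0;4.7 -8.7 5.1 47.4 25.8 0;5.3 -9.8 5 52.7 28.6 0"}}

```text
time: 17.7
tool_pos: [523.2, 328.3, 337.2]
tcp_rot: [-89.8, -1.4, 29.2]
ft_force: [0.7, -0.3, -2.0]
finger_gap: 21.4
```

>>> {"name": "move_arm", "arguments": {"motion": "-1.5 -3 0 0 0 -3;-3 -6 0 0 0 -6;-4.5 -9 0 0 0 -9;-6 -12 0 0 0 -12;-7.5 -15 0 0 0 -15;-9 -18 0 0 0 -18;-10 -21 0 0 0 -20.5;-10.4 -24 0 0 0 -20.5;-10.4 -27 0 0 0 -20.5;-10.4 -27 0 0 0 -20.5"}}

```text
time: 18.53
tool_pos: [418.2, 54.4, 335.0]
tcp_rot: [-90.2, -1.1, 8.4]
ft_force: [-0.5, 0.7, -1.6]
finger_gap: 21.3
```

```bash
python3 - <<'E'
from h import *
q=readout.sense();print(q['tool_pos'],q['joint_pos'],q['ft_force']); go([420,-388,345],[-90,0,9.5])
snap('top','t12');snap('scene','s12')
im=load('t12')['image'];hs=cv2.cvtColor(im,cv2.COLOR_BGR2HSV)
# grey pixels inside tray
poly=np.array([[170,207],[224,216],[213,268],[157,258]]);m=np.zeros(im.shape[:2],np.uint8);cv2.fillPoly(m,[poly],255)
g=((hs[...,1]<90)&(m>0)).astype(np.uint8);n,l,st,c=cv2.connectedComponentsWithStats(g);print([(st[i].tolist(),c[i].round(1).tolist()) for i in range(1,n) if st[i,4]>5])
for i in range(1,n):
  if st[i,4]>20: print(onz(load('t12'),c[i],8), cv2.minAreaRect(cv2.findNonZero((l==i).astype(np.uint8))))
ascii('t12',150,230,200,280,2)
E
```

```text
[418.1986332   54.40654358 335.02040977] [ 4.42941766e-01 -2.29481191e+01  1.02295562e+02 -4.46803208e-03
  9.95109424e+01 -9.79894190e+01] [-0.46460594  0.65470602 -1.55245695]
shift cm [  0.18 -44.24   1.  ] rotvec [-0.   1.1  1.1]
[([173, 236, 27, 23, 200], [186.2, 247.5])]
[485.79033025 373.82188575   8.        ] ((185.7000274658203, 247.4000244140625), (15.652474403381348, 25.043960571289062), 63.43495178222656)
.............+oooooooooo++++....................................................
............+oo#oooooooooooooooooo+++++++.......................................
............+o##oooooooooooooooooooooooooooo+++.+...............................
...........+oo#oooooooooooooooooooooooooooooooooooooo++++.......................
...........+o##oooooooooooooooooooooooooooooooooooooooooooooooo++++.............
..........+oo#ooooooooooooooooooooooooooooooooooooooooooooooooooooooooooo+++++++
..........+o##ooooooooooooooooooooooooooooooooooooooooooooooooooooooooooooooooo+
.........+oo#ooooooooooooooooooooooooooooooooooooooooooooooooooooooooooooooooooo
.........+o##oooooooooooooooooo
[... 1860 characters left out ...]
ooooooooooooooooooooooooooooooooooooooooo++.........
..........+++++++ooooooooooooooooooooooooooooooooooooooooooooooooooo#++.........
...................+++++++oooooooooooooooooooooooooooooooooooooooooo#+..........
............................++..++++ooooooooooooooooooooooooooooooo#++..........
......................................+..++++oooooooooooooooooooooo++...........
................................................+++++++ooooooooooo#++...........
.........................................................+++++++++++............
.................................................................++.............
................................................................................
```

>>> {"name": "move_arm", "arguments": {"motion": "0 -4 1 0 1.1 1.1;0.2 -8 1 0 1.1 1.1;0.2 -12 1 0 1.1 1.1;0.2 -16 1 0 1.1 1.1;0.2 -20 1 0 1.1 1.1;0.2 -24 1 0 1.1 1.1;0.2 -28 1 0 1.1 1.1;0.2 -32 1 0 1.1 1.1;0.2 -36 1 0 1.1 1.1;0.2 -36 1 0 1.1 1.1"}}

```text
time: 19.47
tool_pos: [420.4, -306.0, 342.9]
tcp_rot: [-89.8, 0.1, 9.6]
ft_force: [0.7, 0.7, -2.4]
finger_gap: 21.4
```

>>> {"name": "move_arm", "arguments": {"motion": "0 -3 0 0 0 0;0 -6 0 0 0 0;0 -8 0 0 0 0;0 -8.2 0 0 0 0;0 -8.2 0 0 0 0;0 -8.2 0 0 0 0"}}

```text
time: 19.97
tool_pos: [421.6, -382.0, 344.5]
tcp_rot: [-89.8, -0.0, 9.8]
ft_force: [0.1, 0.4, -1.5]
finger_gap: 21.1
```

```bash
python3 - <<'E'
from h import *
q=readout.sense();print(q['tool_pos'],q['tcp_rot'],q['joint_pos'],q['ft_force']); go([420,-388,179],[-90,0,9.5])
s=snap('wrist','w13')
# pick slip check: prong location vs prediction
T=R.from_euler('xyz',q['tcp_rot'],degrees=True)
print(proj(s,[q['tool_pos']+T.apply(p) for p in[(0,122,0),(0,122,24),(-17,34,-17),(-17,34,17),(-17,40,17)]]).round(1).tolist())
d=cv2.absdiff(load('w3')['image'][225:310,265:375],s['image'][225:310,265:375]).max(2);print(d[20:80,20:85].mean())
print('w3 vs now shift of collar+handle',cv2.phaseCorrelate(load('w3')['image'][245:320,290:345,2].astype(np.float32),s['image'][245:320,290:345,2].astype(np.float32)))
ascii('w13',270,370,215,275,1.5)
E
```

```text
[ 421.62523378 -382.00709928  344.52357921] [-8.97615821e+01 -2.43061349e-02  9.81856225e+00] [ -47.43696788    1.76533894   79.58830951    0.15119537   98.83370594
 -147.23260631] [ 0.06646574  0.38915844 -1.48925739]
shift cm [ -0.16  -0.6  -16.55] rotvec [-0.2 -0.  -0.3]
[[318.8, 227.9], [354.2, 227.9], [281.9, 248.1], [355.6, 248.1], [354.6, 243.8]]
5.732564102564103
w3 vs now shift of collar+handle ((-0.007556749889673142, 0.6132598075538098), 0.8604177881876628)
........................................................+++++++++++++++++++.................+++++++++++++++++++......................
........................................................++++++++++++++++++.................++++++++++++++++++++......................
...........................................+...........++++++++++++++++++++.....++..++++.+++++++++++++++++++++++++++.++++.+++++++++++
.......................................................++++++++###+++++++++...............++++++++++++++++++++.......................
.....................++++++++++++++++++++....++++++.+...+++############+++++++++++++++++++.
[... 4032 characters left out ...]
++++++++++++..........+++.....
....+++++++++++++++++++++++++++++################################################################++++++++++++++++++..................
...+++++++++++++++++++++++++++++#################################################################++++++++++++++++++...++....++.......
...+++++++++++++++++++++++++++++##################################################################+++++++++++++++++...++...++........
..++++++++++++++++++++++++++++++##################################################################+++++++++++++++++..++......++.+....
.++#++++++++++++++++++++++++++++##################################################################+++++++++++++++++..++.+....+++.....
```

>>> {"name": "move_arm", "arguments": {"motion": "0 0 -3 0 0 0;0 0 -6 0 0 0;0 0 -9 0 0 0;0 0 -12 0 0 0;0 0 -15 0 0 0;0 0 -16.3 0 0 0;0 0 -16.3 0 0 0;0 0 -16.3 0 0 0;0 0 -16.3 0 0 0"}}

```text
time: 20.77
tool_pos: [422.2, -383.9, 184.6]
tcp_rot: [-90.0, -0.2, 9.8]
ft_force: [0.7, -0.4, -1.5]
finger_gap: 21.3
```

```bash
python3 - <<'E'
from h import *
go([419.8,-388.3,179],[-90,0,9.5]); print(readout.sense()['tool_pos'])
E
```

```text
shift cm [-0.24 -0.44 -0.56] rotvec [-0.   0.2 -0.3]
[ 422.18715463 -383.85280575  184.63653412]
```

>>> {"name": "move_arm", "arguments": {"motion": "-0.2 -0.45 -0.5 0 0.2 -0.3;-0.2 -0.45 -0.5 0 0.2 -0.3;-0.2 -0.45 -0.5 0 0.2 -0.3;-0.2 -0.45 -0.5 0 0.2 -0.3;-0.2 -0.45 -0.5 0 0.2 -0.3"}}

```text
time: 21.18
tool_pos: [419.1, -387.9, 177.3]
tcp_rot: [-89.8, 0.1, 9.5]
ft_force: [-0.1, 0.3, -1.1]
finger_gap: 21.2
```

```bash
python3 - <<'E'
from h import *
go([486.2,-377.3,179],[-90,0,9.5]); print(readout.sense()['tool_pos'])
E
```

```text
shift cm [6.71 1.06 0.17] rotvec [-0.2 -0.2  0. ]
[ 419.12846748 -387.93404014  177.30533438]
```

>>> {"name": "move_arm", "arguments": {"motion": "0.8 0.1 0.2 0 0 0;1.6 0.25 0.2 0 0 0;2.4 0.4 0.2 0 0 0;3.2 0.5 0.2 0 0 0;4 0.65 0.2 0 0 0;4.8 0.75 0.2 0 0 0;5.6 0.9 0.2 0 0 0;6.4 1 0.2 0 0 0;6.7 1.05 0.2 0 0 0;6.7 1.05 0.2 0 0 0"}}

```text
time: 22.02
tool_pos: [486.9, -376.9, 178.8]
tcp_rot: [-89.8, 0.2, 9.5]
ft_force: [-0.7, -0.4, -2.0]
finger_gap: 21.5
```

>>> {"name": "move_arm", "arguments": {"motion": "0 0 0 0 0 0;0 0 -0.3 0 0 0;0 0 -0.6 0 0 0;0 0 -0.9 0 0 0;0 0 -1.2 0 0 0;0 0 -1.2 0 0 0;0 0 -1.2 0 0 0"}}

```text
time: 22.6
tool_pos: [485.7, -377.1, 166.5]
tcp_rot: [-89.8, 0.2, 9.5]
ft_force: [-0.5, 0.1, -1.9]
finger_gap: 21.8
```

```bash
python3 - <<'E'
from h import *
go([486.2,-377.3,165.2],[-90,0,9.5]); q=readout.sense();print(q['tool_pos'],q['ft_force'],q['wrist_torque'])
E
```

```text
shift cm [ 0.05 -0.02 -0.13] rotvec [-0.2 -0.2  0. ]
[ 485.71577782 -377.10373098  166.47098465] [-0.54395514  0.13925515 -1.90179646] [-0.02398028 -0.02911073  0.03610348]
```

Lower the last 1.5 mm, release, and back off upward.

>>> {"name": "move_arm", "arguments": {"motion": "0 0 -0.1 0 0 0;0 0 -0.2 0 0 0;0 0 -0.2 0 0 0;0 0 -0.2 0 0 0"}}

```text
time: 22.93
tool_pos: [486.2, -377.4, 165.2]
tcp_rot: [-89.8, 0.1, 9.5]
ft_force: [-1.1, -0.5, 0.5]
finger_gap: 21.3
```

>>> {"name": "move_arm", "arguments": {"motion": "0 0 0 0 0 0;0 0 0 0 0 0;0 0 0 0 0 0;0 0 0 0 0 0;0 0 0 0 0 0;0 0 0 0 0 0;0 0 0 0 0 0;0 0 0 0 0 0", "fingers": 8.5}}

```text
time: 23.6
tool_pos: [486.0, -377.2, 164.9]
tcp_rot: [-89.8, 0.2, 9.5]
ft_force: [-0.4, 0.5, -0.9]
finger_gap: 85.4
```

>>> {"name": "move_arm", "arguments": {"motion": "0 0 1 0 0 0;0 0 3 0 0 0;0 0 6 0 0 0;0 0 9 0 0 0;0 0 12 0 0 0;0 0 14.4 0 0 0;0 0 14.4 0 0 0;0 0 14.4 0 0 0;0 0 14.4 0 0 0"}}

```text
time: 24.35
tool_pos: [485.9, -377.1, 308.8]
tcp_rot: [-89.8, 0.2, 9.5]
ft_force: [-0.8, 0.8, -1.3]
finger_gap: 84.9
```

```bash
python3 - <<'E'
from h import *
q=readout.sense();print(q['time'],q['tool_pos'],q['ft_force'])
s=snap('wrist','w14');snap('top','t14');snap('scene','s14')
hs=cv2.cvtColor(s['image'],cv2.COLOR_BGR2HSV);m=cv2.inRange(hs,(3,110,20),(18,255,255));m[330:]=0;m[:180]=0;m[:,520:]=0
n,l,st,c=cv2.connectedComponentsWithStats(m);print([(st[i].tolist(),c[i].round().tolist()) for i in range(1,n) if st[i,4]>100])
hs=cv2.cvtColor(load('w2')['image'],cv2.COLOR_BGR2HSV);m=cv2.inRange(hs,(3,110,20),(18,255,255));m[330:]=0;m[:180]=0;m[:,520:]=0
n,l,st,c=cv2.connectedComponentsWithStats(m);print('w2',[(st[i].tolist(),c[i].round().tolist()) for i in range(1,n) if st[i,4]>100])
d=cv2.absdiff(load('t14')['image'],load('top1')['image']).max(2);_,d=cv2.threshold(d,60,255,0);n,l,st,c=cv2.connectedComponentsWithStats(d);print('top diff',[st[i].tolist() for i in range(1,n) if st[i,4]>15])
ascii('s14',185,275,250,360,3)
E
```

```text
24.35 [ 485.94807173 -377.12428843  308.8345032 ] [-0.77860811  0.78136759 -1.28925422]
[([300, 197, 37, 67, 2169], [318.0, 232.0]), ([415, 199, 71, 68, 2963], [450.0, 233.0])]
w2 [([297, 198, 36, 68, 2174], [315.0, 234.0]), ([414, 200, 71, 68, 2983], [449.0, 235.0])]
top diff [[390, 155, 123, 85, 1261], [460, 168, 51, 58, 106], [446, 176, 71, 66, 1649], [517, 191, 38, 38, 852], [518, 213, 38, 54, 627], [338, 236, 115, 91, 2930], [475, 240, 43, 55, 618], [182, 243, 7, 11, 28], [501, 271, 10, 11, 19], [351, 275, 15, 11, 76], [497, 293, 9, 10, 36], [311, 292, 303, 129, 7640], [608, 297, 32, 63, 1177], [326, 299, 16, 11, 59], [511, 300, 8, 6, 34], [460, 316, 9, 8, 52], [554, 317, 17, 7, 21], [535, 323, 78, 73, 1120], [543, 326, 39, 24, 462], [499, 355, 12, 19, 36], [613, 355, 27, 15, 110], [614, 362, 26, 14, 102], [285, 366, 47, 40, 814], [259, 368, 24, 28, 272], [513, 383, 18, 21, 62], [250, 390, 14, 22, 153], [257, 397, 25, 31, 391], [287, 401, 10, 12, 26], [279, 421, 25, 49, 292], [364, 447, 7, 14, 56]]
######++++++++++++++++++++++++++++++++++++++++++++..........
######+++++++++++++#
[... 1475 characters left out ...]
++++++++++++.....+++++++++++.
.........+.......++++++++++++++++++....++++++++++.++++++++++
................++++++++++++++++++....++++++++++++++++++++++
...................+++++++++++++++++++++++++++++++++++++++++
.....................+++++++++.......+++++++++++++++...+++++
.....................+++++++++...........+++++++++.....+++++
.....................++++++++++.........++++++++++......++++
....................++++++++++++......+++++++++++......+++++
.....................+++++++++++++++++++++++++++++++++++++++
.....................+++++++++++++++++++++++++++++++++++++++
......................++++++++++++++++++++++++++++++++++++++
.................++..+++++++++++++++++++++++++++++++++++++++
```

```bash
python3 -c "
from bench import r,readout
print(r.hand_in(), readout.sense()['time'])"
```

```text
the job is handed in; nothing more can be done
the job is handed in; nothing more can be done
```

I used the hooked pick to pry the clip off the spindle neck and carried it on the hook to the open tray. Leaning the handle slid it off inside. I then hung the pick back in its fork and handed the job in at about 24.4 s of the 72 s.

What the last checks showed:
- **Clip:** it lies flat inside the tray, away from the walls, in the last top-camera check of the tray. I made that check after lifting the pick clear, while the arm was on its way to the rack.
- **Pick:** it hangs upright in the right-hand fork, within about 1–2 mm of where it started.
- **Scriber:** its position in the wrist picture did not visibly change.
- **Gripper:** it stood open and clear above the rack at hand-in.

I had used all 12 picture views by then, so every check after the pry was done by image code, not by eye. I did not measure the boxes, panel, glue bottle or jar again. The before-and-after top pictures differed mostly around the arm and its shadow, so they do not settle that. The arm's path kept clear of those things and I saw no unexpected contact force. No check failed, and the hand-in gave no verdict.

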